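# Draw a pulley wheel off the inspection arbor and stand it in the wheel rack

### The job

The large pulley wheel has been checked on the steel arbor in the bench clamp: draw it off over the arbor's open end and stand it gently in the wide, empty slot of the wheel rack. The arbor sits askew in the jaws, so feel for its true line and, as you slide, never let the wheel press on it with more than 10 N. Do not let the wheel drop, and leave the other things where they are.

Things in the scene. Friction and masses are not known exactly. Their poses are not given: they have to be found in the camera images.
- wheel_center (a point): Centre of the large black steel pulley wheel (0.24 to 0.43 kg) on the arbor: 64 mm diameter, 22 mm thick, grooved rim, flat faces to pinch above the arbor, and a 12 mm wide ball bearing of 16.5 mm bore within. x is the wheel's axis. It hangs by the bore on the arbor, whose top is 8 mm above this point. The loose bore lets it sit cocked up to 0.19 rad, so its axis does not give the arbor's line.
- clamp: Grey bench clamp, fixed: 100 mm square base, column, head with two horizontal spring jaws, black grips at the back (+x). Origin: centre of the base's underside; z up. The jaws end 31 mm from the origin on the -x side, 21 mm above the arbor's height; from there the arbor reaches out towards -x to a free, rounded end about 195 mm from the origin. Head and arbor are locked and rigid.
- arbor_start (a point): Point on the arbor's axis where the wheel starts (94 mm out from the clamp's origin, 150 mm up); axes as the clamp's. From here the arbor (straight smooth steel, 14 mm diameter) may lean up to 0.17 rad to either side of the clamp's -x axis and 0.045 rad up or down: no pose gives its lean. The wheel, with 1.25 mm play all round, is clear of the free end after about 120 mm of sliding.
- rack: Grey plastic wheel rack, fixed: base 150 x 100 mm (x by y), 8 mm thick, with two slots between upright walls (8 mm thick, 86 mm long in y, tops 44 mm above the shelf). Origin: centre of the underside; z up. The wide slot, at x = -40 mm, is 29 mm between its walls and empty; the narrow one (18 mm), at x = +40 mm, is taken. A wheel stands in its slot with its axis along the rack's x axis.
- wide_slot (a point): Where the large wheel's centre lies when it stands in the wide slot, resting on the two steel bars across it: rack x = -40, y = 0, 43 mm above the shelf; axes as the rack's.
- small_wheel: Bystander: small black pulley wheel, 44 mm diameter, 14 mm thick, standing in the rack's narrow slot; origin at its centre.
- chock: Bystander: hollow silver hexagonal chock, 42 mm across flats, 46 mm long, lying on the shelf; origin at its underside.
- chock_small: Bystander: smaller hexagonal chock, 28 mm across flats, lying on the shelf.
- gauge: Bystander: clear acrylic stepped gate-opening gauge, 120 mm long, 6 mm thick, lying flat.
- steel_carabiner: Bystander: steel screw-gate carabiner, 112 x 68 mm, lying flat.
- caliper: Bystander: caliper, about 190 mm long, lying flat.
- brush: Bystander: cleaning brush with a wooden handle, lying on the shelf.
- oil: Bystander: small white oil bottle, 95 mm tall, standing.
Things that resemble listed ones, but are neither listed nor needed, are in the scene too. What is shaped like the rack but pink is not meant.

How it is judged:
By the outcome, as a careful person would: the job done as asked, in the order asked, and still so for the second after the job is handed in, with the robot touching nothing.
It also fails if it takes over 67 s, if anything falls off the work surface, if the arm or the gripper's body presses on something with over 40 N, if the wrist force passes 120 N, or if a joint passes its speed limit or range.

### The arm

A 6-joint arm with a two-finger parallel gripper is mounted at the origin on the work surface. World frame = base frame: x ahead of the robot, y to its left, z up, the work surface at z = 0. Lengths are in m, angles in rad, forces in N, time in s.
With the tool pointing down it reaches from about 0.375 to 0.9 m from the base axis. Payload 3.1 kg.
Tool frame: the origin (TCP) lies between the finger pads; the fingertips stand 11 mm ahead of it and the grasp point (between the pads) lies 8 mm behind it; z points along the fingers, y is the line along which they close (so a half turn about z gives the same grasp; the last joint's range is limited). The gripper opens to 87 mm and grips with 3 to 60 N. Pads are 19 mm wide; open, the fingers measure 117 mm over their backs; the gripper's body (75 mm by 190 mm) begins 51 mm behind the grasp point.
Start: joints at [1.141, 0.527, 1.433, -0, 1.181, -0.178], TCP at [0.156, 0.605, 0.234] pointing down, gripper open.
Joint ranges: [-3.08, 3.08], [-0.75, 2.2], [0.22, 2.44], [-1.43, 4.57], [0, 2.65], [-2.85, 2.85]. Speed limits (rad/s): [2.79, 2.79, 3.14, 3.14, 3.14, 3.14].

### API

Orientations are given as a unit quaternion [x, y, z, w].
In Python, from rig import robot gives the robot as it stands.
- The arm moves only by the tool move_arm, never from a script. Its argument "moves" is text: rows parted by semicolons, each of 7 numbers parted by spaces: the shift along the tool's x, y, z in units of 100 mm (1.0 is 100 mm), then the turn, a rotation vector about the tool's x, y, z in units of 90 degrees (1.0 is 90 degrees), then the opening, from 0 (shut) to 1 (fully open). A call has 1 to 12 rows; each row is the pose to reach, as a shift and turn from the pose commanded when the call began, along the tool's axes at that moment; what a row does not reach only later rows make up. A row lasts 1/10 s, in which the tool goes at most 50 mm and 8.59 degrees, less where a joint would pass 70% of its speed; a pose out of reach is approached as far as the arm can. A call with a number of a shift or a turn outside -1 to 1 is refused whole. A call with a gripper value outside its range is refused whole. The fingers move at their own pace and stop on an object; "squeeze" is the grip in N (left out, the last holds). Time passes only in rows, so rows that repeat a pose let the fingers close. It gives the time, the measured TCP pose, the force, the opening and the grip force at its end, in the units of the state.
- robot.get_obs(): the state, without advancing time (a new reading comes with each control period).
- robot.camera(name): name is "scene" or "top"; returns a dict with "image" (420x560x3 uint8, red, green, blue), "intrinsics" (3x3 intrinsics, pixels), "extrinsics" (4x4, takes a point from world to camera coordinates). Camera axes: x right, y up, looking along -z (the intrinsics and any distortion apply to the point x, -y, -z); pixel columns grow to the right and rows downward; lengths in m; the calibration is good to about 2 mm. A picture is of the moment at which its call begins. There is no depth.
- robot.hand_in(): hands the job in; it is judged then, once.
The state is a dict: "time": time; "q": joint angles; "joint_velocities": joint speeds; "joint_torque": joint torques, N m; "position": TCP position; "tool_rot": TCP orientation; "ft_force": force on the tool from outside, world axes, zero at the start; "moment": the same for the moment, N m; "grip_width": finger opening in m; "grip_force": force on a finger pad.
Only numpy, scipy, OpenCV 4.12 (cv2) and the standard library are available. Lean on these libraries where they do the work, as an engineer would, in place of code of your own. Each camera call takes 0.05 s, during which the arm holds its last target. There are 200 camera calls.

## Working session

There is one attempt and no reset: what is moved stays moved. The work goes in short steps, Python scripts to look and compute and a tool call to move; the robot and the scene stay as the last step left them, time stands still between calls to the robot, and variables do not carry over. Pictures are saved under pics/ and viewed, at most 10 in all, crops included, and the job is handed in when it is done.

Besides the shell and the picture viewer there is one more tool, called after ">>>" as a command line: name --argument value ..., lists and objects as JSON in quotes. move_arm: Moves the arm, as the interface text tells. Shifts and turns lie within -1 to 1; 1 stands for 100 mm of shift or 90 degrees of turn. Its arguments: {"type":"object","properties":{"moves":{"type":"string"},"squeeze":{"type":"number"}},"required":["moves"]}

```bash
mkdir -p pics; ls; python3 - <<'E'
from rig import robot
import cv2,numpy as np
o=robot.get_obs()
for k in o: print(k,np.round(o[k],4))
for n in("scene","top"):
    c=robot.camera(n); cv2.imwrite(f"pics/{n}0.png",c["image"][:,:,::-1]); print(n,c["intrinsics"].tolist(),np.round(c["extrinsics"],4).tolist(),[k for k in c])
E
```

```text
pics
time 0.0
q [ 1.1405  0.5285  1.4339  0.      1.1814 -0.1785]
joint_velocities [-0.0001 -0.0023 -0.0002  0.0017  0.001  -0.0015]
joint_torque [ 7.00000e-04 -4.40050e+01 -1.76593e+01  6.35000e-02  5.80000e-02
 -2.00000e-04]
position [0.1554 0.6046 0.2326]
tool_rot [ 1.256e-01  9.921e-01 -1.000e-03 -3.000e-04]
ft_force [ 0.2541 -1.8174 -0.0121]
moment [ 0.0118  0.0312 -0.0229]
grip_force 0.0
grip_width 0.0872
scene [[389.8064161818648, 0.0, 278.12286074732515], [0.0, 389.8064161818648, 208.37056014039806], [0.0, 0.0, 1.0]] [[-0.032, 0.9995, 0.0086, 0.1284], [-0.5991, -0.0261, 0.8003, 0.2032], [0.8, 0.0205, 0.5996, -1.5539], [0.0, 0.0, 0.0, 1.0]] ['image', 'intrinsics', 'extrinsics']
top [[385.586272106575, 0.0, 276.95947572422114], [0.0, 385.586272106575, 212.5794893948568], [0.0, 0.0, 1.0]] [[0.0285, -0.9994, -0.0179, -0.0995], [0.9939, 0.0264, 0.1067, -0.5098], [-0.1062, -0.0209, 0.9941, -1.2784], [0.0, 0.0, 0.0, 1.0]] ['image', 'intrinsics', 'extrinsics']
```

View pics/scene0.png

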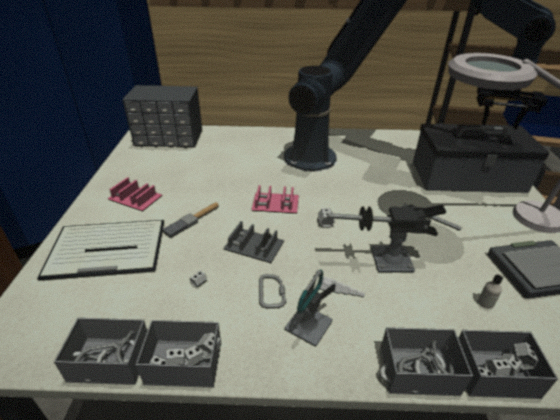

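View pics/top0.png

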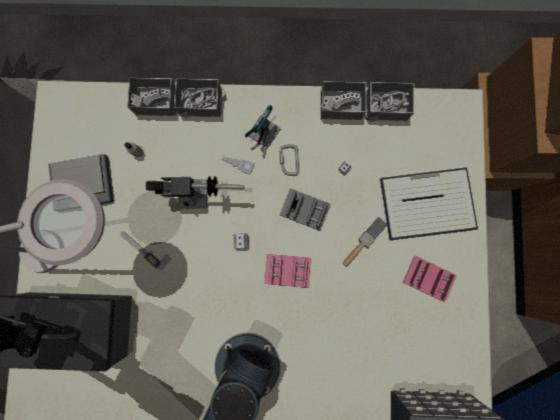

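```bash
python3 - <<'E'
import cv2,numpy as np
s=cv2.imread("pics/scene0.png");t=cv2.imread("pics/top0.png")
f=lambda i,x,y,w,h:cv2.convertScaleAbs(cv2.resize(i[y:y+h,x:x+w],(800,300),interpolation=cv2.INTER_CUBIC),alpha=1.5)
cv2.imwrite("pics/c1.png",np.vstack([f(s,218,185,240,90),f(t,130,150,213,80)]))
E
```

```text
(no output)
```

View pics/c1.png

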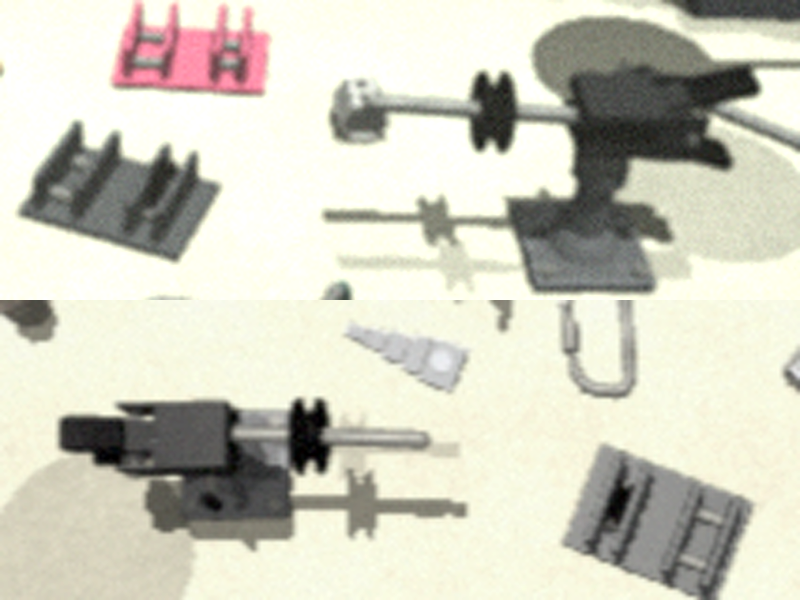

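```bash
cat > h.py <<'E'
import numpy as np,cv2
from rig import robot
def cam(n):
    c=robot.camera(n); return c["image"],np.array(c["intrinsics"]),np.array(c["extrinsics"])
def ray(K,E,p):
    d=np.linalg.inv(K)@[p[0],p[1],1]; d=d*[1,-1,-1]; R=E[:3,:3]
    return -R.T@E[:3,3], R.T@d/np.linalg.norm(d)
def onz(K,E,p,z):
    o,d=ray(K,E,p); return o+d*(z-o[2])/d[2]
def tri(a,b):
    A=sum(np.eye(3)-np.outer(d,d) for o,d in(a,b)); v=sum((np.eye(3)-np.outer(d,d))@o for o,d in(a,b))
    return np.linalg.solve(A,v)
def plane(K,E,p,q): # plane normal through camera and pixels p,q
    o,d=ray(K,E,p); _,e=ray(K,E,q); n=np.cross(d,e); return o,n/np.linalg.norm(n)
def proj(K,E,X):
    c=E[:3,:3]@X+E[:3,3]; u=K@[c[0],-c[1],-c[2]]; return u[:2]/u[2]
def blob(g,x0,y0,x1,y1,t):
    m=(g[y0:y1,x0:x1]<t).astype(np.uint8); n,l,s,c=cv2.connectedComponentsWithStats(m)
    i=1+np.argmax(s[1:,4]); return c[i]+[x0,y0],s[i]+[x0,y0,0,0,0],l==i
E
cat > m1.py <<'E'
from h import *
I,K,E=cam("scene");J,L,F=cam("top")
g=cv2.cvtColor(I,6+1);h=cv2.cvtColor(J,7)
print("cams",ray(K,E,(0,0))[0].round(3),ray(L,F,(0,0))[0].round(3))
print("scene g"); print(g[205:234,355:378]); print("top g"); print(h[172:202,200:224])
print("arb scene");print(g[208:226,322:360:3]);print("arb top");print(h[178:200,218:256:3])
E
python3 m1.py
```

```text
cams [ 1.369 -0.091  0.768] [ 0.374 -0.113  1.324]
scene g
[[182 178 179 178 181 179 170 160 168 172 181 180 172 166 166 168 174 182
  184 180 183 177 157]
 [179 180 182 183 175 170 136 116 117 151 169 176 157 135 123 141 162 176
  182 180 184 185 169]
 [180 177 173 179 168 141  95  54  67 122 159 168 139  82  65  93 137 174
  182 181 183 181 175]
 [176 177 174 180 157 112  59  28  39  89 137 153 114  50  39  63 121 166
  180 188 185 185 183]
 [180 178 181 171 143  85  38  20  38  69 112 116  84  39  26  39  85 144
  172 182 181 181 180]
 [181 178 177 174 134  72  36  23  28  47  72  76  46  31  23  39  71 126
  171 187 179 182 183]
 [183 177 179 159 121  54  29  24  23  31  38  39  33  29  26  27  55 120
  165 181 184 184 180]
 [186 183 176 155 107  48  26  29  33  32  37  29  34  28  30  31  51 105
  155 179 177 183 181]
 [175 180 171 150  93  49  37  31  28  34  28  28  29  33  24  29  50  97
  146 176 181 182 182]
 [166 168 163 137  88  53  42  36  32  27  36  28  30  33  28  30  45  80
  136 173 182 178 183]
 [145 143 142 124 102  87  74  48  29  32  34  29  38  31  24  34  48  
[... 6329 characters left out ...]
01 107 110 110 107 104 149 160 161 160]
 [ 69  85  83  79  82  83  83  88  83 136 141 140 161]
 [ 98 131 129 129 126 108 105 102  90 139 137 138 164]
 [105 137 135 137 139 137 136 132 130 139 134 139 165]
 [125 141 133 148 160 160 159 153 156 143 138 141 164]
 [141 142 138 150 163 161 164 157 159 160 158 159 164]
 [147 142 139 153 161 165 162 159 161 161 161 161 164]
 [158 138 135 150 160 165 161 161 162 163 162 160 163]
 [161 136 120 145 159 162 162 161 162 161 163 160 164]
 [163 135 126 117 159 165 161 162 163 163 164 162 164]
 [162 144 100  88 161 165 164 163 162 165 162 160 163]
 [165 158  89  88 155 165 165 162 160 166 164 160 165]
 [162 161  85  87 140 164 161 162 161 163 164 160 162]]
```

```bash
cat > m2.py <<'E'
from h import *
def avg(n):
    r=[cam(n) for _ in range(3)]; return cv2.cvtColor(np.mean([x[0] for x in r],0).round().astype(np.uint8),7),r[0][1],r[0][2]
g,K,E=avg("scene");h,L,F=avg("top")
def cr(col,t,r0,step):
    r=r0
    while (col[r]>t): r+=step
    return r-step*(t-col[r])/(col[r-step]-col[r]) if col[r-step]!=col[r] else r
def edges(g,xs,r0,r1,tu,tl):
    o=[]
    for x in xs:
        c=g[:,x].astype(float); u=cr(c,tu,r0(x),1); l=cr(c,tl,r1(x),-1); o.append((x,u,l))
    o=np.array(o); m=(o[:,1]+o[:,2])/2; k=np.polyfit(o[:,0],m,1); print(o.round(1)[::6].tolist(),"line",k,"rms",np.std(m-np.polyval(k,o[:,0])),"slopes",np.polyfit(o[:,0],o[:,1],1)[0],np.polyfit(o[:,0],o[:,2],1)[0]); return k
ks=edges(g,range(336,355),lambda x:208,lambda x:226,163,128)
kt=edges(h,range(222,242),lambda x:181,lambda x:191,140,108)
P=lambda k,x:(x,np.polyval(k,x))
o1,n1=plane(K,E,P(ks,336),P(ks,355));o2,n2=plane(L,F,P(kt,221),P(kt,242))
d=np.cross(n1,n2);d/=np.linalg.norm(d);d*=-np.sign(d[1])
print("arbor dir",d)
# wheel centres: dark mask
for nm,G,KK,EE,box,t in(("s",g,K,E,(352,203,376,233),60),("t",h,L,F,(205,174,222,197),40)):
    c,s,m=blob(G,*box,t); print(nm,c,s)
# point on arbor: at given y, intersect
def at_y(y):
    A=np.array([n1,n2,[0,1,0]]);return np.linalg.solve(A,[n1@o1,n2@o2,y])
for y in(.0,.03,.06,.1,.15): print(y,at_y(y),proj(K,E,at_y(y)),proj(L,F,at_y(y)))
np.savez("arb.npz",d=d,p=at_y(.1))
# rack outline and clamp base
I=cam("top")[0]; hsv=cv2.cvtColor(I,cv2.COLOR_RGB2HSV)
m=((h[180:235,270:335]<125)).astype(np.uint8)
cs=max(cv2.findContours(m,0,1)[0],key=cv2.contourArea);print("rack",cv2.minAreaRect(cs),cv2.approxPolyDP(cs,4,True)[:,0].tolist())
big=lambda G,x,y,w,hh:cv2.resize(G[y:y+hh,x:x+w],(800,300),interpolation=cv2.INTER_CUBIC)
a=cv2.convertScaleAbs(cv2.resize(h[182:238,272:336],(640,560),interpolation=cv2.INTER_CUBIC),alpha=1.5)
cv2.imwrite("pics/rack.png",a)
E
python3 m2.py
```

```text
[[336.0, 212.6, 218.5], [342.0, 213.2, 218.9], [348.0, 213.3, 219.3], [354.0, 213.7, 219.6]] line [6.23810220e-02 1.94599355e+02] rms 0.07067729768305384 slopes 0.06116180943552573 0.06360023449413663
[[222.0, 182.3, 188.5], [228.0, 183.5, 188.6], [234.0, 184.0, 189.0], [240.0, 184.2, 189.4]] line [6.93465914e-02 1.70137188e+02] rms 0.1304485974759096 slopes 0.09189035272141964 0.04680282998556587
arbor dir [-0.04624706 -0.99888055  0.00994296]
s [365.73239437 218.29577465] [360 207  13  23 213]
t [211.38848921 185.9352518 ] [207 177  11  19 139]
0.0 [0.57403852 0.         0.15571478] [321.47055278 214.65301634] [248.99048493 187.40382986]
0.03 [0.57542749 0.03       0.15541615] [333.20978779 215.38532182] [239.27977133 186.73042497]
0.06 [0.57681646 0.06       0.15511753] [344.98540488 216.11989684] [229.58657152 186.0582346 ]
0.1 [0.57866841 0.1        0.15471936] [360.74311497 217.1028789 ] [216.68946699 185.16386437]
0.15 [0.58098336 0.15       0.15422166] [380.53224791 218.33734524] [200.61158231 184.04891787]
rack ((34.76063537597656, 29.326698303222656), (43.59003829956055, 29.72184944152832), 21.161256790161133) [[20, 9], [10, 35], [50, 50], [59, 24]]
```

View pics/rack.png

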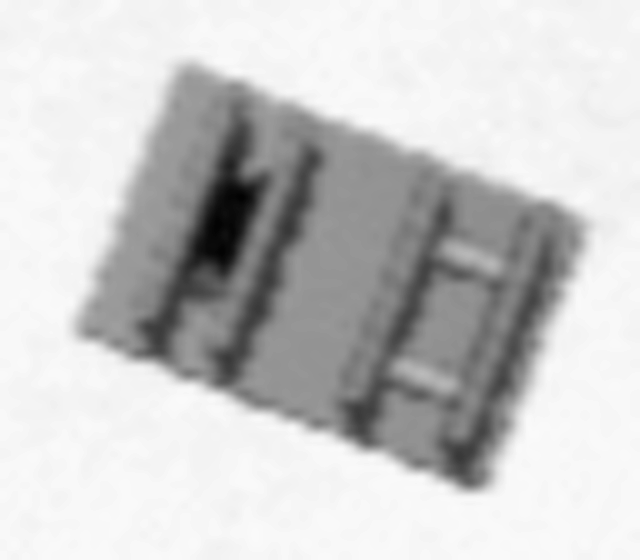

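```bash
cat > m3.py <<'E'
from h import *
_,K,E=cam("scene");_,L,F=cam("top")
for s,t in(((365.9,218.1),(211.7,185.9)),):
    a=ray(K,E,s);b=ray(L,F,t);X=tri(a,b);print("wheel",X,proj(K,E,X),proj(L,F,X))
cs=np.array([[20,9],[10,35],[50,50],[59,24]])+[270,180]
c=cv2.boxPoints(((304.76,209.33),(43.6,29.7),21.16))
W=np.array([onz(L,F,p,.008) for p in c]);print("rack corners",W,"centre",W.mean(0))
for i in range(4): print(np.linalg.norm(W[i]-W[i-1]))
B=[onz(L,F,p,.016) for p in((319.05,207.35),(314.05,219.15))];print("bars",B,"mid",np.mean(B,0),np.linalg.norm(B[0]-B[1]))
u=[onz(L,F,p,.016) for p in((316.3,206.4),(322.0,208.6))];print("bar dir",u[1]-u[0])
E
python3 m3.py
```

```text
wheel [0.57658846 0.11509555 0.15044985] [366.3120754  218.06816153] [212.03612644 185.95055941]
rack corners [[ 0.50512267 -0.09252805  0.008     ]
 [ 0.60221615 -0.12686544  0.008     ]
 [ 0.55106277 -0.26767981  0.008     ]
 [ 0.45494137 -0.23254848  0.008     ]] centre [ 0.52833574 -0.17990545  0.008     ]
0.14874099773927696
0.10298640809393649
0.1498177418775206
0.10234028412527896
bars [array([ 0.53522268, -0.22816013,  0.016     ]), array([ 0.49438244, -0.21188199,  0.016     ])] mid [ 0.51480256 -0.22002106  0.016     ] 0.04396479042707062
bar dir [-0.00704305 -0.0195179   0.        ]
```

```bash
cat > g.py <<'E'
# usage: g.py x y z yawy_x yawy_y  -> units for move from current measured pose
import sys;from h import *
from scipy.spatial.transform import Rotation as R
def go(p,yd,tilt=0.0):
    o=robot.get_obs(); T=R.from_quat(o["tool_rot"]).as_matrix()
    y=np.array([yd[0],yd[1],tilt]);y/=np.linalg.norm(y); z=np.array([0,0,-1.]);z-=y*(z@y);z/=np.linalg.norm(z);x=np.cross(y,z)
    G=np.c_[x,y,z]; print("shift",(T.T@(np.array(p)-o["position"])*10).round(4),"turn",(R.from_matrix(T.T@G).as_rotvec()/(np.pi/2)).round(4))
if __name__=="__main__":
    a=list(map(float,sys.argv[1:])); go(a[:3],a[3:5],a[5] if len(a)>5 else 0)
E
python3 - <<'E'
from h import *
_,K,E=cam("scene");_,L,F=cam("top")
for s,t in(((492,70),(60,222)),((450,66),(104,222)),((560,50),(5,225))):
    print("lamp",tri(ray(K,E,s),ray(L,F,t)))
print(proj(L,F,np.array([.155,.605,.23])))
E
python3 g.py .36 .30 .30 .249 .968; python3 g.py .5766 .115 .25 .046 .999; python3 g.py .5766 .115 .17 .046 .999
```

```text
lamp [0.42968672 0.38208777 0.48486216]
lamp [0.43194302 0.28124836 0.49265904]
lamp [0.42534263 0.50136466 0.52105096]
[ 25.40799383 325.24952926]
shift [-2.7393 -2.4475 -0.6643] turn [ 0. -0. -0.]
shift [-5.298  -3.6995 -0.1644] turn [ 0.    -0.    -0.131]
shift [-5.298  -3.6996  0.6356] turn [ 0.    -0.    -0.131]
```

>>> move_arm --moves "-0.15 -0.23 0 0 0 -0.09 0.5;-0.3 -0.46 0 0 0 -0.18 0.5;-0.45 -0.69 0 0 0 -0.27 0.5;-0.58 -0.92 0 0 0 -0.36 0.5;-0.58 -0.92 0 0 0 -0.45 0.5" --squeeze 25

```text
time: 1.25
position: [0.1889, 0.4985, 0.2334]
tool_rot: [-0.227, 0.974, -0.001, -0.001]
ft_force: [0.6, 1.5, 0.8]
grip_width: 0.0552
grip_force: 0.0
```

>>> move_arm --moves "0.05 -0.35 0 0 0 0 0.5;0.1 -0.7 0 0 0 0 0.5;0.15 -1 0 0 0 0 0.5"

```text
time: 1.55
position: [0.2196, 0.404, 0.2337]
tool_rot: [-0.226, 0.974, -0.0, 0.0]
ft_force: [1.3, -0.4, 0.2]
grip_width: 0.0443
grip_force: 0.0
```

>>> move_arm --moves "0.08 -0.35 0 0 0 0 0.5;0.16 -0.7 0 0 0 0 0.5;0.22 -1 0 0 0 0 0.5"

```text
time: 1.85
position: [0.2436, 0.3043, 0.2337]
tool_rot: [-0.226, 0.974, -0.0, 0.0]
ft_force: [1.7, -0.4, -1.1]
grip_width: 0.0436
grip_force: 0.0
```

>>> move_arm --moves "-0.1 -0.35 0 0 0 0 0.5;-0.22 -0.7 0 0 0 0 0.5;-0.32 -1 0 0 0 0 0.5"

```text
time: 2.15
position: [0.3176, 0.2289, 0.234]
tool_rot: [-0.225, 0.974, 0.0, 0.001]
ft_force: [0.0, -0.2, -0.8]
grip_width: 0.0437
grip_force: 0.0
```

>>> move_arm --moves "-0.02 -0.35 0 0 0 0 0.5;-0.04 -0.7 0 0 0 0.1 0.5;-0.04 -1 0 0 0 0.2 0.5;-0.04 -1 0 0 0 0.32 0.5;-0.04 -1 0 0 0 0.32 0.5"

```text
time: 2.65
position: [0.3646, 0.141, 0.2338]
tool_rot: [0.027, 1.0, 0.0, 0.0]
ft_force: [0.0, -0.1, 0.9]
grip_width: 0.0434
grip_force: 0.0
```

```bash
python3 g.py .5766 .115 .25 .046 .999
```

```text
shift [-2.1308 -0.145  -0.1608] turn [ 0.0001  0.0005 -0.0052]
```

>>> move_arm --moves "-0.35 0 0 0 0 0 0.5;-0.7 -0.03 -0.1 0 0 -0.005 0.5;-1 -0.07 -0.16 0 0 -0.005 0.5"

```text
time: 2.95
position: [0.4654, 0.1301, 0.2504]
tool_rot: [0.02, 1.0, 0.0, 0.001]
ft_force: [0.7, -0.5, -0.2]
grip_width: 0.0433
grip_force: 0.0
```

>>> move_arm --moves "-0.35 -0.03 0 0 0 0 0.5;-0.7 -0.07 0 0 0 0 0.5;-1 -0.07 0 0 0 0 0.5;-1 -0.07 0 0 0 0 0.5;-1 -0.07 0 0 0 0 0.5"

```text
time: 3.45
position: [0.5629, 0.1192, 0.2491]
tool_rot: [0.02, 1.0, 0.0, -0.001]
ft_force: [-1.4, -0.7, 0.5]
grip_width: 0.0433
grip_force: 0.0
```

```bash
python3 - <<'E'
from h import *
I,K,E=cam("scene");J,L,F=cam("top")
f=lambda i,x,y,w,h:cv2.convertScaleAbs(cv2.resize(i[y:y+h,x:x+w,::-1],(400,400),interpolation=cv2.INTER_CUBIC),alpha=1.4)
cv2.imwrite("pics/a1.png",np.hstack([f(I,315,150,100,100),f(J,160,130,100,100)]))
E
python3 g.py .5766 .115 .17 .046 .999
```

```text
shift [-0.1524 -0.0386  0.7925] turn [-0.     -0.0012  0.0041]
```

View pics/a1.png

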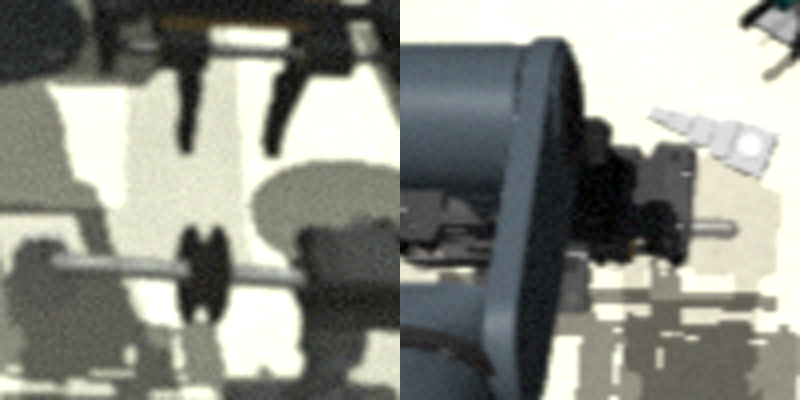

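```bash
python3 - <<'E'
from h import *
_,K,E=cam("scene")
p=robot.get_obs()["position"];print(p)
for s in(-.0218,0,.0218): print(proj(K,E,p+[0,s,-.011]))
E
```

```text
[0.56162678 0.11951438 0.24943713]
[363.4727206  186.05019282]
[372.36689938 186.27078219]
[381.26936527 186.49157709]
```

>>> move_arm --moves "-0.14 -0.04 0.2 0 0 0 0.5;-0.14 -0.04 0.4 0 0 0 0.5;-0.14 -0.04 0.55 0 0 0 0.5;-0.14 -0.04 0.65 0 0 0 0.5;-0.14 -0.04 0.72 0 0 0 0.5;-0.14 -0.04 0.77 0 0 0 0.5;-0.14 -0.04 0.78 0 0 0 0.5;-0.14 -0.04 0.78 0 0 0 0.5"

```text
time: 4.4
position: [0.5771, 0.1148, 0.1719]
tool_rot: [0.02, 1.0, 0.0, 0.0]
ft_force: [0.8, 0.1, 0.3]
grip_width: 0.0436
grip_force: 0.0
```

```bash
python3 - <<'E'
from h import *
I,K,E=cam("scene")
f=lambda i,x,y,w,h:cv2.convertScaleAbs(cv2.resize(i[y:y+h,x:x+w,::-1],(600,480),interpolation=cv2.INTER_CUBIC),alpha=1.4)
cv2.imwrite("pics/a2.png",f(I,315,160,100,80))
E
python3 g.py .5766 .115 .17 .046 .999
```

```text
shift [0.006  0.0021 0.0205] turn [0.     0.0006 0.004 ]
```

View pics/a2.png

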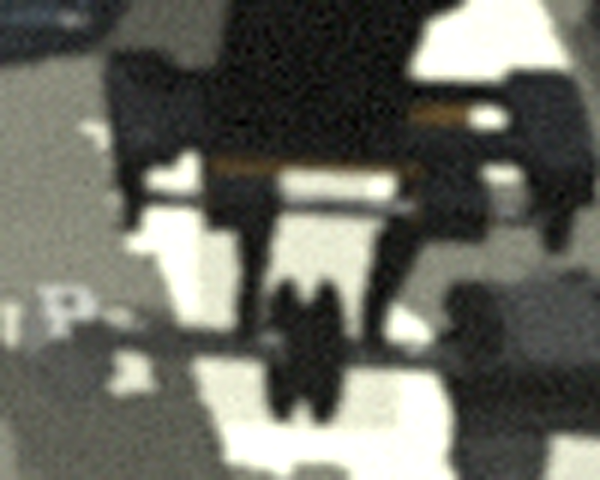

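>>> move_arm --moves "0.005 -0.015 0.01 0 0 0 0.4;0.005 -0.015 0.01 0 0 0 0.34;0.005 -0.015 0.01 0 0 0 0.3;0.005 -0.015 0.01 0 0 0 0.27;0.005 -0.015 0.01 0 0 0 0.25;0.005 -0.015 0.01 0 0 0 0.22;0.005 -0.015 0.01 0 0 0 0.2;0.005 -0.015 0.01 0 0 0 0.2;0.005 -0.015 0.01 0 0 0 0.2" --squeeze 25

```text
time: 5.35
position: [0.5765, 0.1137, 0.1708]
tool_rot: [0.02, 1.0, 0.0, 0.0]
ft_force: [0.7, 4.1, 2.7]
grip_width: 0.022
grip_force: 25.0
```

```bash
python3 - <<'E'
from h import *
for i in range(5):
    o=robot.get_obs();print(np.round(o["ft_force"],2),np.round(o["moment"],3),o["position"].round(4) if hasattr(o["position"],"round") else o["position"],o["grip_width"],o["grip_force"]);cam("top")
E
```

```text
[0.69 4.05 2.68] [ 0.702 -0.078  0.043] [0.5765 0.1137 0.1708] 0.022027197341468636 25.000448109931313
[0.05 3.72 2.6 ] [ 0.703 -0.066  0.012] [0.5765 0.1137 0.1708] 0.021546114100616662 25.000470164814033
[0.91 4.11 3.27] [ 0.714 -0.038  0.018] [0.5766 0.1136 0.1708] 0.021996910865763802 25.00047877721954
[-0.35  4.47  2.91] [ 0.738 -0.035 -0.038] [0.5766 0.1135 0.1708] 0.02189977315037588 25.00061830098275
[0.16 3.67 2.94] [ 0.782 -0.057  0.04 ] [0.5766 0.1135 0.1708] 0.02193398388049108 25.00047312991228
```

>>> move_arm --moves "0 0 -0.004 0 0 0 0.2;0 0 -0.008 0 0 0 0.2;0 0 -0.008 0 0 0 0.2;0 0 -0.008 0 0 0 0.2"

```text
time: 6.0
position: [0.5763, 0.1127, 0.171]
tool_rot: [0.02, 1.0, -0.0, -0.0]
ft_force: [1.1, 1.3, 0.1]
grip_width: 0.0218
grip_force: 25.0
```

```bash
cat > f.py <<'E'
from h import *
a=[]
for i in range(5):
    o=robot.get_obs();a.append(np.r_[o["ft_force"],o["moment"],o["position"]]);cam("top")
a=np.mean(a,0);print("F",a[:3].round(2),"M",a[3:6].round(3),"p",a[6:].round(4),"q",np.round(o["tool_rot"],4),"grip",round(o["grip_width"],4),"t",o["time"])
E
python3 f.py
```

```text
F [ 0.97  0.59 -1.21] M [ 0.049 -0.266  0.001] p [0.5763 0.1127 0.171 ] q [ 1.980e-02  9.998e-01 -5.000e-04 -2.000e-04] grip 0.022 t 6.2
```

>>> move_arm --moves "0 0 -0.006 0 0 0 0.2;0 0 -0.006 0 0 0 0.2;0 0 -0.006 0 0 0 0.2;0 0 -0.006 0 0 0 0.2"

```text
time: 6.65
position: [0.5756, 0.1132, 0.1716]
tool_rot: [0.02, 1.0, -0.0, -0.001]
ft_force: [0.2, -0.4, -3.7]
grip_width: 0.0219
grip_force: 25.0
```

```bash
python3 f.py
```

```text
F [ 0.26 -0.1  -3.48] M [-0.002 -0.019 -0.022] p [0.5757 0.1133 0.1716] q [ 1.980e-02  9.998e-01  0.000e+00 -6.000e-04] grip 0.0218 t 6.85
```

>>> move_arm --moves "0 -0.02 0 0 0 0 0.2;0 -0.04 0 0 0 0 0.2;0 -0.06 0 0 0 0 0.2;0 -0.08 0 0 0 0 0.2;0 -0.1 0 0 0 0 0.2;0 -0.12 0 0 0 0 0.2;0 -0.14 0 0 0 0 0.2;0 -0.15 0 0 0 0 0.2;0 -0.15 0 0 0 0 0.2;0 -0.15 0 0 0 0 0.2"

```text
time: 7.9
position: [0.5757, 0.0983, 0.172]
tool_rot: [0.02, 1.0, 0.0, 0.0]
ft_force: [-0.5, 0.3, -3.8]
grip_width: 0.0219
grip_force: 25.0
```

```bash
python3 f.py
```

```text
F [-0.1   0.26 -3.55] M [ 0.028 -0.    -0.004] p [0.5757 0.0983 0.172 ] q [ 0.0198  0.9998 -0.      0.    ] grip 0.0217 t 8.1
```

>>> move_arm --moves "0 -0.02 0 0 0 0 0.2;0 -0.04 0 0 0 0 0.2;0 -0.06 0 0 0 0 0.2;0 -0.08 0 0 0 0 0.2;0 -0.1 0 0 0 0 0.2;0 -0.12 0 0 0 0 0.2;0 -0.14 0 0 0 0 0.2;0 -0.15 0 0 0 0 0.2;0 -0.15 0 0 0 0 0.2;0 -0.15 0 0 0 0 0.2"

```text
time: 9.15
position: [0.5756, 0.0831, 0.1723]
tool_rot: [0.02, 1.0, -0.0, 0.001]
ft_force: [0.9, -0.8, -1.9]
grip_width: 0.0218
grip_force: 25.0
```

```bash
python3 f.py
```

```text
F [ 0.99  0.33 -0.66] M [ 0.013 -0.228 -0.014] p [0.5756 0.0831 0.1722] q [ 1.980e-02  9.998e-01 -2.000e-04  6.000e-04] grip 0.0216 t 9.35
```

>>> move_arm --moves "-0.002 0 -0.006 0 0 0 0.2;-0.004 0 -0.012 0.01 0 0 0.2;-0.004 0 -0.014 0.02 0 0 0.2;-0.004 0 -0.014 0.029 0 0 0.2;-0.004 0 -0.014 0.029 0 0 0.2;-0.004 0 -0.014 0.029 0 0 0.2"

```text
time: 10.0
position: [0.5749, 0.0836, 0.173]
tool_rot: [0.02, 1.0, -0.023, -0.001]
ft_force: [0.4, 0.1, -2.9]
grip_width: 0.0219
grip_force: 25.0
```

```bash
python3 f.py
```

```text
F [-0.01  0.01 -3.26] M [ 0.076 -0.015 -0.009] p [0.575  0.0834 0.1731] q [ 0.0199  0.9995 -0.0228 -0.001 ] grip 0.0218 t 10.2
```

>>> move_arm --moves "-0.004 0 -0.003 0 0 0 0.2;-0.008 -0.02 -0.003 0 0 0 0.2;-0.008 -0.04 -0.003 0 0 0 0.2;-0.009 -0.06 -0.003 0 0 0 0.2;-0.009 -0.08 -0.003 0 0 0 0.2;-0.009 -0.1 -0.003 0 0 0 0.2;-0.01 -0.12 -0.003 0 0 0 0.2;-0.01 -0.14 -0.003 0 0 0 0.2;-0.01 -0.15 -0.003 0 0 0 0.2;-0.01 -0.15 -0.003 0 0 0 0.2"

```text
time: 11.25
position: [0.5759, 0.0681, 0.1743]
tool_rot: [0.02, 1.0, -0.023, -0.0]
ft_force: [0.1, -0.7, -3.1]
grip_width: 0.0219
grip_force: 25.0
```

```bash
python3 f.py
```

```text
F [ 0.1   0.22 -3.25] M [ 0.095  0.01  -0.024] p [0.5759 0.0682 0.1743] q [ 1.980e-02  9.995e-01 -2.270e-02 -4.000e-04] grip 0.0218 t 11.45
```

Free. Continue along the corrected line.

>>> move_arm --moves "0 -0.02 0 0 0 0 0.2;0 -0.04 0 0 0 0 0.2;-0.001 -0.06 0 0 0 0 0.2;-0.001 -0.08 0 0 0 0 0.2;-0.001 -0.1 0 0 0 0 0.2;-0.002 -0.12 0 0 0 0 0.2;-0.002 -0.14 0 0 0 0 0.2;-0.002 -0.15 0 0 0 0 0.2;-0.002 -0.15 0 0 0 0 0.2"

```text
time: 12.4
position: [0.5755, 0.0531, 0.175]
tool_rot: [0.02, 1.0, -0.023, -0.0]
ft_force: [-0.2, 1.2, -3.4]
grip_width: 0.0215
grip_force: 25.0
```

```bash
python3 f.py
```

```text
F [ 0.46  0.48 -3.59] M [ 0.077 -0.     0.002] p [0.5755 0.0533 0.175 ] q [ 1.980e-02  9.995e-01 -2.270e-02 -5.000e-04] grip 0.0222 t 12.6
```

>>> move_arm --moves "0 -0.02 0 0 0 0 0.2;0 -0.04 0 0 0 0 0.2;-0.001 -0.06 0 0 0 0 0.2;-0.001 -0.08 0 0 0 0 0.2;-0.001 -0.1 0 0 0 0 0.2;-0.002 -0.12 0 0 0 0 0.2;-0.002 -0.14 0 0 0 0 0.2;-0.002 -0.15 0 0 0 0 0.2;-0.002 -0.15 0 0 0 0 0.2"

```text
time: 13.55
position: [0.5751, 0.0381, 0.1757]
tool_rot: [0.02, 1.0, -0.023, -0.0]
ft_force: [-0.3, -0.7, -3.4]
grip_width: 0.0221
grip_force: 25.0
```

```bash
python3 f.py
```

```text
F [ 0.22 -0.33 -3.43] M [ 0.071 -0.013 -0.001] p [0.5751 0.0383 0.1757] q [ 1.980e-02  9.995e-01 -2.270e-02 -5.000e-04] grip 0.0217 t 13.75
```

>>> move_arm --moves "0 -0.02 0 0 0 0 0.2;0 -0.04 0 0 0 0 0.2;-0.001 -0.06 0 0 0 0 0.2;-0.001 -0.08 0 0 0 0 0.2;-0.001 -0.1 0 0 0 0 0.2;-0.002 -0.12 0 0 0 0 0.2;-0.002 -0.14 0 0 0 0 0.2;-0.002 -0.15 0 0 0 0 0.2;-0.002 -0.15 0 0 0 0 0.2"

```text
time: 14.7
position: [0.5748, 0.0231, 0.1764]
tool_rot: [0.02, 1.0, -0.023, -0.0]
ft_force: [0.1, 0.3, -3.2]
grip_width: 0.0218
grip_force: 25.0
```

```bash
python3 f.py
```

```text
F [ 0.02  0.03 -3.61] M [0.064 0.016 0.032] p [0.5747 0.0233 0.1764] q [ 1.980e-02  9.995e-01 -2.270e-02 -5.000e-04] grip 0.022 t 14.9
```

>>> move_arm --moves "0 -0.02 0 0 0 0 0.2;0 -0.04 0 0 0 0 0.2;-0.001 -0.06 0 0 0 0 0.2;-0.001 -0.08 0 0 0 0 0.2;-0.001 -0.1 0 0 0 0 0.2;-0.002 -0.12 0 0 0 0 0.2;-0.002 -0.14 0 0 0 0 0.2;-0.002 -0.15 0 0 0 0 0.2;-0.002 -0.15 0 0 0 0 0.2"

```text
time: 15.85
position: [0.5743, 0.0082, 0.1771]
tool_rot: [0.02, 1.0, -0.023, -0.0]
ft_force: [-0.7, 0.6, -3.8]
grip_width: 0.0219
grip_force: 25.0
```

```bash
python3 f.py
```

```text
F [ 0.3   0.12 -3.52] M [ 0.08   0.014 -0.016] p [0.5743 0.0083 0.1771] q [ 1.980e-02  9.995e-01 -2.280e-02 -5.000e-04] grip 0.0213 t 16.05
```

>>> move_arm --moves "0 -0.02 0 0 0 0 0.2;0 -0.04 0 0 0 0 0.2;-0.001 -0.06 0 0 0 0 0.2;-0.001 -0.08 0 0 0 0 0.2;-0.001 -0.1 0 0 0 0 0.2;-0.002 -0.12 0 0 0 0 0.2;-0.002 -0.14 0 0 0 0 0.2;-0.002 -0.15 0 0 0 0 0.2;-0.002 -0.15 0 0 0 0 0.2"

```text
time: 17.0
position: [0.574, -0.0068, 0.1778]
tool_rot: [0.02, 1.0, -0.023, -0.0]
ft_force: [-0.0, 0.8, -4.2]
grip_width: 0.0216
grip_force: 25.0
```

```bash
python3 f.py
```

```text
F [-0.22  0.01 -3.88] M [ 0.084  0.01  -0.012] p [ 0.5739 -0.0067  0.1777] q [ 1.980e-02  9.995e-01 -2.270e-02 -5.000e-04] grip 0.0216 t 17.2
```

>>> move_arm --moves "0 -0.02 0 0 0 0 0.2;0 -0.04 0 0 0 0 0.2;-0.001 -0.06 0 0 0 0 0.2;-0.001 -0.08 0 0 0 0 0.2;-0.001 -0.11 0 0 0 0 0.2;-0.002 -0.14 0 0 0 0 0.2;-0.002 -0.17 0 0 0 0 0.2;-0.003 -0.21 0 0 0 0 0.2;-0.003 -0.25 0 0 0 0 0.2;-0.004 -0.3 0 0 0 0 0.2;-0.004 -0.35 0 0 0 0 0.2;-0.004 -0.35 0 0 0 0 0.2"

```text
time: 18.45
position: [0.5731, -0.0425, 0.1794]
tool_rot: [0.02, 1.0, -0.023, -0.0]
ft_force: [-0.3, 0.3, -3.8]
grip_width: 0.0218
grip_force: 25.0
```

```bash
python3 f.py; python3 - <<'E'
from h import *
I,K,E=cam("scene")
cv2.imwrite("pics/a3.png",cv2.convertScaleAbs(cv2.resize(I[150:270,220:400,::-1],(720,480),interpolation=cv2.INTER_CUBIC),alpha=1.4))
E
python3 g.py .5148 -.2185 .16 .337 .941
```

```text
F [-0.58  0.05 -3.68] M [ 0.107 -0.008  0.006] p [ 0.573  -0.0419  0.1794] q [ 1.990e-02  9.995e-01 -2.270e-02 -5.000e-04] grip 0.0221 t 18.65
shift [ 0.5106 -1.7821  0.2744] turn [-0.0287  0.0043  0.1938]
```

View pics/a3.png

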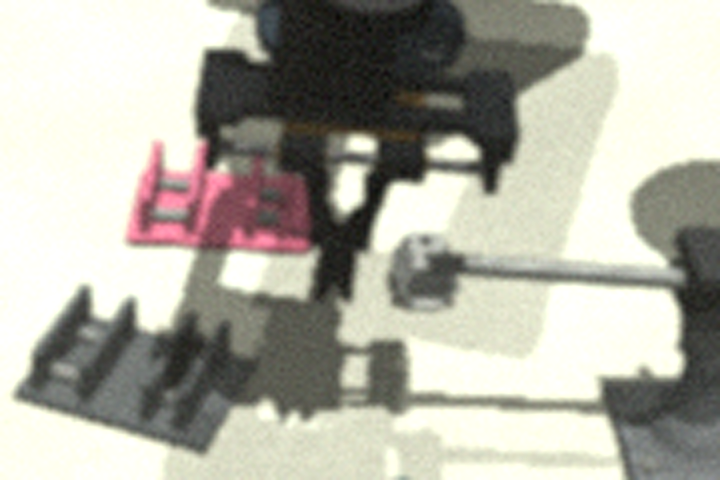

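>>> move_arm --moves "0.02 -0.05 0 0 0 0.01 0.2;0.05 -0.15 0 -0.005 0 0.03 0.2;0.08 -0.27 0 -0.01 0 0.05 0.2;0.11 -0.4 0 -0.015 0 0.08 0.2;0.15 -0.53 0 -0.02 0 0.11 0.2;0.19 -0.66 0 -0.025 0 0.14 0.2;0.22 -0.78 0 -0.029 0.002 0.17 0.2;0.24 -0.86 0 -0.029 0.004 0.19 0.2;0.25 -0.9 0 -0.029 0.004 0.194 0.2;0.25 -0.9 0 -0.029 0.004 0.194 0.2"

```text
time: 19.75
position: [0.5444, -0.131, 0.1835]
tool_rot: [0.172, 0.985, 0.0, 0.0]
ft_force: [0.1, -0.4, -3.4]
grip_width: 0.0221
grip_force: 25.0
```

```bash
python3 f.py;python3 g.py .5148 -.2185 .13 .337 .941
```

```text
F [ 0.14  0.05 -3.53] M [-0.001  0.005  0.013] p [ 0.5444 -0.1302  0.1834] q [1.710e-01 9.853e-01 3.000e-04 2.000e-04] grip 0.0217 t 19.95
shift [-0.0193 -0.9355  0.5335] turn [0.0004 0.0003 0.0002]
```

>>> move_arm --moves "0 -0.06 0 0 0 0 0.2;0 -0.16 0 0 0 0 0.2;-0.01 -0.29 0 0 0 0 0.2;-0.01 -0.42 0 0 0 0 0.2;-0.01 -0.55 0 0 0 0 0.2;-0.02 -0.68 0.05 0 0 0 0.2;-0.02 -0.79 0.15 0 0 0 0.2;-0.02 -0.87 0.25 0 0 0 0.2;-0.02 -0.92 0.35 0 0 0 0.2;-0.02 -0.935 0.45 0 0 0 0.2;-0.02 -0.935 0.53 0 0 0 0.2;-0.02 -0.935 0.53 0 0 0 0.2"

```text
time: 21.2
position: [0.5139, -0.2181, 0.1288]
tool_rot: [0.171, 0.985, 0.001, -0.001]
ft_force: [-0.5, 0.2, -3.7]
grip_width: 0.0217
grip_force: 25.0
```

```bash
python3 f.py;python3 g.py .5148 -.2185 .13 .337 .941; python3 - <<'E'
from h import *
I,K,E=cam("scene");J,L,F=cam("top")
f=lambda i,x,y,w,h:cv2.convertScaleAbs(cv2.resize(i[y:y+h,x:x+w,::-1],(400,480),interpolation=cv2.INTER_CUBIC),alpha=1.4)
cv2.imwrite("pics/a4.png",np.hstack([f(I,215,190,75,90),f(J,272,170,75,90)]))
E
```

```text
F [ 0.17  0.13 -3.52] M [-0.015 -0.007  0.013] p [ 0.5147 -0.2186  0.1299] q [ 1.711e-01  9.853e-01 -0.000e+00  8.000e-04] grip 0.0218 t 21.4
shift [0.0059 0.0035 0.0092] turn [ 0.0001  0.0011 -0.    ]
```

View pics/a4.png

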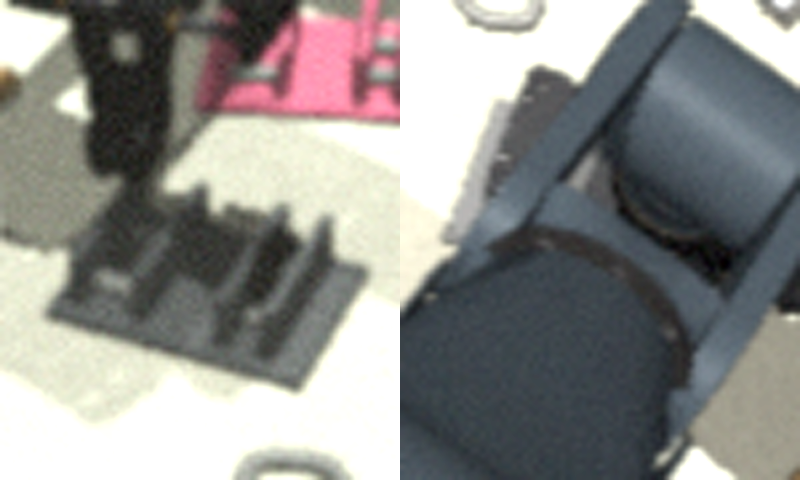

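```bash
python3 - <<'E'
from h import *
I,K,E=cam("scene")
for P in([.5352,-.2282,.016],[.4944,-.2119,.016],[.5148,-.2185,.107]): print(proj(K,E,np.array(P)))
# wall-top ends of the wide slot, expected
u=np.array([.337,.941,0]);v=np.array([.941,-.337,0]);c=np.array([.5283,-.1799,0])
for a in(-.0585,-.0215):
  for b in(.043,-.043): print(a,b,proj(K,E,c+a*u+b*v+[0,0,.044]).round(1),proj(K,E,c+a*u+b*v+[0,0,.052]).round(1))
E
```

```text
[237.54321973 242.70636962]
[244.6288954  233.62533752]
[240.11003696 213.38937564]
-0.0585 0.043 [228.9 238.3] [228.7 236.2]
-0.0585 -0.043 [242.2 220.6] [242.1 218.5]
-0.0215 0.043 [240.8 241.7] [240.6 239.5]
-0.0215 -0.043 [253.6 223.6] [253.5 221.4]
```

>>> move_arm --moves "0 -0.005 0.05 0 0 0 0.2;0 -0.01 0.1 0 0 0 0.2;0 -0.01 0.15 0 0 0 0.2;0 -0.01 0.2 0 0 0 0.2;0 -0.01 0.25 0 0 0 0.2;0 -0.01 0.29 0 0 0 0.2;0 -0.01 0.32 0 0 0 0.2;0 -0.01 0.35 0 0 0 0.2;0 -0.01 0.38 0 0 0 0.2;0 -0.01 0.41 0 0 0 0.2;0 -0.01 0.41 0 0 0 0.2"

```text
time: 22.7
position: [0.5142, -0.2199, 0.089]
tool_rot: [0.171, 0.985, 0.0, -0.0]
ft_force: [0.5, -0.7, -3.5]
grip_width: 0.0215
grip_force: 25.0
```

```bash
python3 f.py; python3 - <<'E'
from h import *
I,K,E=cam("scene")
cv2.imwrite("pics/a5.png",cv2.convertScaleAbs(cv2.resize(I[195:265,215:295,::-1],(640,560),interpolation=cv2.INTER_CUBIC),alpha=1.9))
E
```

```text
F [ 0.01 -0.24 -3.64] M [ 0.006 -0.008 -0.015] p [ 0.5144 -0.22    0.0893] q [1.714e-01 9.852e-01 1.000e-04 5.000e-04] grip 0.0218 t 22.9
```

View pics/a5.png

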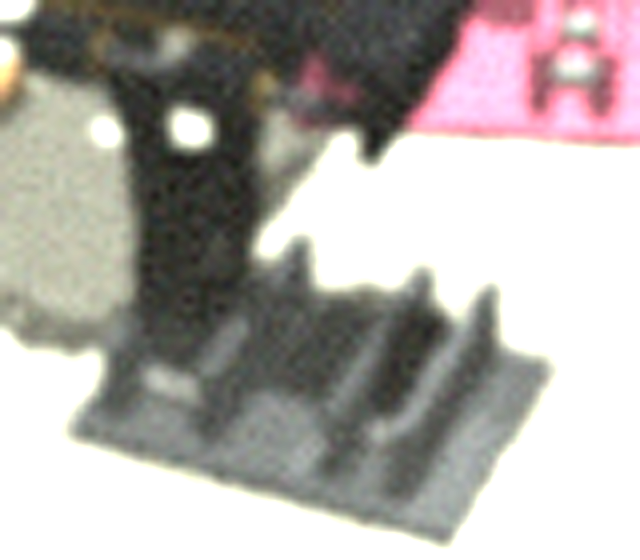

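>>> move_arm --moves "0 0 0.03 0 0 0 0.2;0 0 0.06 0 0 0 0.2;0 0 0.09 0 0 0 0.2;0 0 0.11 0 0 0 0.2;0 0 0.125 0 0 0 0.2;0 0 0.14 0 0 0 0.2;0 0 0.15 0 0 0 0.2;0 0 0.15 0 0 0 0.2"

```text
time: 23.8
position: [0.5144, -0.22, 0.0743]
tool_rot: [0.171, 0.985, 0.0, 0.0]
ft_force: [-0.2, -0.2, -3.4]
grip_width: 0.0215
grip_force: 25.0
```

```bash
python3 f.py
```

```text
F [ 0.15 -0.12 -3.24] M [0.004 0.005 0.   ] p [ 0.5145 -0.2201  0.0744] q [1.714e-01 9.852e-01 1.000e-04 4.000e-04] grip 0.0218 t 24.0
```

>>> move_arm --moves "0 0 0.01 0 0 0 0.2;0 0 0.02 0 0 0 0.2;0 0 0.03 0 0 0 0.2;0 0 0.04 0 0 0 0.2;0 0 0.05 0 0 0 0.2;0 0 0.06 0 0 0 0.2;0 0 0.065 0 0 0 0.2;0 0 0.07 0 0 0 0.2;0 0 0.07 0 0 0 0.2"

```text
time: 24.95
position: [0.5144, -0.22, 0.0673]
tool_rot: [0.171, 0.985, 0.0, 0.0]
ft_force: [-0.5, -0.1, -4.8]
grip_width: 0.0217
grip_force: 25.0
```

```bash
python3 f.py
```

```text
F [-0.1   0.01 -3.98] M [ 0.007  0.013 -0.005] p [ 0.5145 -0.22    0.0674] q [1.714e-01 9.852e-01 2.000e-04 4.000e-04] grip 0.0218 t 25.15
```

>>> move_arm --moves "0 0 0.005 0 0 0 0.2;0 0 0.01 0 0 0 0.2;0 0 0.015 0 0 0 0.2;0 0 0.02 0 0 0 0.2;0 0 0.02 0 0 0 0.2"

```text
time: 25.7
position: [0.5145, -0.22, 0.0656]
tool_rot: [0.171, 0.985, 0.0, 0.0]
ft_force: [-1.1, 0.7, -2.2]
grip_width: 0.0214
grip_force: 25.0
```

```bash
python3 f.py
```

```text
F [-0.62  0.43 -1.74] M [0.027 0.04  0.003] p [ 0.5145 -0.22    0.0655] q [1.714e-01 9.852e-01 1.000e-04 4.000e-04] grip 0.0217 t 25.9
```

>>> move_arm --moves "0 0 0.004 0 0 0 0.2;0 0 0.008 0 0 0 0.2;0 0 0.008 0 0 0 0.2;0 0 0.008 0 0 0 0.2"

```text
time: 26.35
position: [0.5145, -0.22, 0.0653]
tool_rot: [0.171, 0.985, 0.0, 0.0]
ft_force: [-1.6, 0.6, 5.5]
grip_width: 0.0216
grip_force: 25.0
```

```bash
python3 f.py
```

```text
F [-1.88  0.93  5.63] M [ 0.168  0.272 -0.018] p [ 0.5145 -0.22    0.0652] q [1.714e-01 9.852e-01 1.000e-04 5.000e-04] grip 0.0215 t 26.55
```

>>> move_arm --moves "0.003 0 -0.004 0 0 0 0.2;0.006 0 -0.007 0 0 0 0.2;0.006 0 -0.007 0 0 0 0.2" --squeeze 8

```text
time: 26.9
position: [0.5141, -0.22, 0.0652]
tool_rot: [0.171, 0.985, 0.0, 0.001]
ft_force: [-0.1, -0.3, -0.4]
grip_width: 0.0218
grip_force: 8.0
```

>>> move_arm --moves "0 0 0 0 0 0 0.26;0 0 0 0 0 0 0.28;0 0 0 0 0 0 0.3;0 0 0 0 0 0 0.34;0 0 0 0 0 0 0.38;0 0 0 0 0 0 0.42;0 0 0 0 0 0 0.46;0 0 0 0 0 0 0.5;0 0 0 0 0 0 0.5;0 0 0 0 0 0 0.5"

```text
time: 27.9
position: [0.5139, -0.2198, 0.0653]
tool_rot: [0.171, 0.985, 0.0, 0.0]
ft_force: [-0.6, 0.0, 0.0]
grip_width: 0.0433
grip_force: 0.0
```

```bash
python3 f.py
```

```text
F [-0.06 -0.12  0.36] M [ 0.005  0.007 -0.027] p [ 0.5139 -0.2198  0.0653] q [1.714e-01 9.852e-01 2.000e-04 3.000e-04] grip 0.0434 t 28.1
```

Released; rise straight up and look.

>>> move_arm --moves "0 0 -0.05 0 0 0 0.5;0 0 -0.12 0 0 0 0.5;0 0 -0.22 0 0 0 0.5;0 0 -0.35 0 0 0 0.5;0 0 -0.5 0 0 0 0.5;0 0 -0.7 0 0 0 0.5;0 0 -0.9 0 0 0 0.5;0 0 -1 0 0 0 0.5;0 0 -1 0 0 0 0.5"

```text
time: 29.05
position: [0.5149, -0.2205, 0.1675]
tool_rot: [0.171, 0.985, -0.001, 0.002]
ft_force: [0.6, 0.9, -0.1]
grip_width: 0.0434
grip_force: 0.0
```

>>> move_arm --moves "0.3 0 -0.1 0 0 0 0.5;0.6 0 -0.2 0 0 0 0.5;0.9 0 -0.2 0 0 0 0.5;1 0 -0.2 0 0 0 0.5;1 0 -0.2 0 0 0 0.5"

```text
time: 29.55
position: [0.4185, -0.1854, 0.1849]
tool_rot: [0.172, 0.985, 0.001, -0.0]
ft_force: [0.1, 0.4, -0.1]
grip_width: 0.0437
grip_force: 0.0
```

```bash
python3 f.py; python3 - <<'E'
from h import *
I,K,E=cam("scene");J,L,F=cam("top")
f=lambda i,x,y,w,h:cv2.convertScaleAbs(cv2.resize(i[y:y+h,x:x+w,::-1],(400,480),interpolation=cv2.INTER_CUBIC),alpha=1.6)
cv2.imwrite("pics/a6.png",np.hstack([f(I,215,190,75,90),f(J,262,165,75,90)]))
E
```

```text
F [0.03 0.26 0.17] M [-0.006 -0.024  0.016] p [ 0.4205 -0.1867  0.1851] q [ 1.714e-01  9.852e-01 -2.000e-04  1.200e-03] grip 0.0436 t 29.75
```

View pics/a6.png

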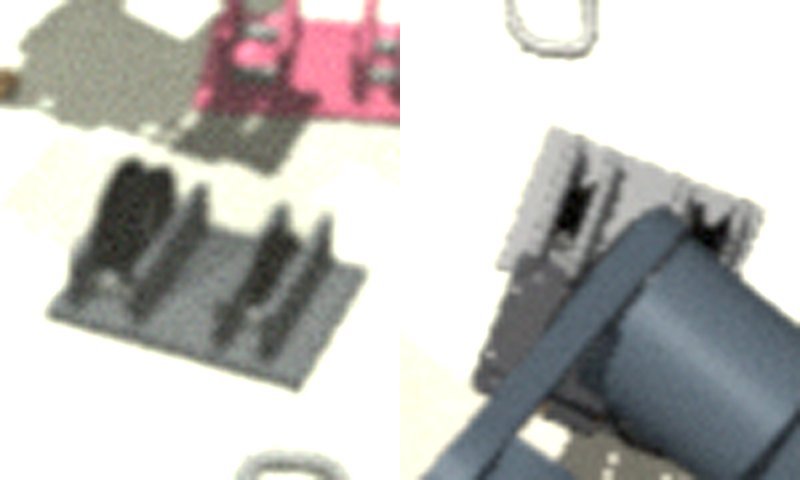

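The wheel stands upright in the wide slot, at scene crop (135,215). The small wheel is untouched, and the gripper is clear.

```bash
python3 -c "
from rig import robot
print(robot.hand_in())"
```

```text
the job is handed in; nothing more can be done
None
```

The large wheel is off the arbor and standing upright in the grey rack's wide slot. At each stop along the slide the arbor's push on the wheel read under about 7 N, and the job was handed in at about 30 s with the gripper clear.

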